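# Fold back and clamp the bath cover

### The arm

A 7-joint arm with a two-finger parallel gripper is mounted at the origin on the work surface. World frame = base frame: x ahead of the robot, y to its left, z up, the work surface at z = 0. Lengths are in mm, angles in rad, forces in N, time in s.
With the tool pointing down it reaches from about 425 to 800 mm from the base axis. Payload 8.3 kg.
Tool frame: the origin (TCP) lies on the mounting face of the last link; the fingertips stand ctrl.finger_overhang ahead of it and the grasp point (between the pads) lies 155 mm ahead of it (ctrl.finger_overhang is the distance from the TCP to the fingertips, in mm); z points along the fingers, y is the direction in which the jaws open and shut (so a half turn about z gives the same grasp; the last joint's range is limited). The gripper opens to 85 mm and grips with 20 to 120 N. Pads are 22 mm wide; open, the fingers measure 114 mm over their backs; the gripper's body (76 mm by 85 mm) begins 54 mm behind the grasp point. The pads swing forward as they close: fully open they stand 13 mm farther back than shut.
Start: joints at [1.131, 0.383, 0.016, 1.37, -0.006, 1.388, -0.046], TCP at [229.996, -581.135, 404.679] pointing down, gripper open.
Joint ranges: [-2.95, 2.95], [-0.25, 2.06], [-1.52, 1.56], [0.18, 2.33], [-1.44, 4.58], [0.02, 2.06], [-3.01, 3.01]. Speed limits (rad/s): [2.39, 2.39, 3.01, 3.01, 3.14, 3.14, 3.14].

### API

Orientations are given as a rotation vector (axis times angle).
In Python, from rig import ctrl, eyes gives the robot as it stands.
- The arm moves only by the tool move_arm, never from a script. Its argument "moves" is a list of rows, each a list of 7 numbers: the shift along the tool's x, y, z in cm, then the turn, a rotation vector about the tool's x, y, z in degrees, then the opening, from -1 (shut) to 1 (fully open). A call has 1 to 20 rows; each row is the pose to reach, as a shift and turn from the pose commanded when the call began, along the tool's axes at that moment; what a row does not reach only later rows make up. A row lasts 1/8 s, in which the tool goes at most 62.5 mm and 10.7 degrees, less where a joint would pass 70% of its speed; a pose out of reach is approached as far as the arm can. A call with a gripper value outside its range is refused whole. The fingers move at their own pace and stop on an object; the grip force is fixed at half the most. Time passes only in rows, so rows that repeat a pose let the fingers close. It gives the time, the measured TCP pose, the force and the opening at its end, in the units of the state.
- ctrl.get_state(): the state, without advancing time (a new reading comes with each control period).
- eyes.get_image(name): name is "scene" or "top" or "wrist"; returns (picture, depth): 420x560x3 uint8, blue, green, red; 420x560 float32, mm along the optical axis (not along the pixel's ray), 0 where there is no reading.
- eyes.camera_info(name): a dict with "intrinsics" (3x3 intrinsics, pixels), "origin" and "orientation" of the camera in the world; the wrist camera has in their place "tool_from_camera" (4x4, takes a point from camera to tool coordinates, whose origin is the TCP and whose axes are the flange's). Camera axes: x right, y up, looking along -z (the intrinsics and any distortion apply to the point x, -y, -z); pixel columns grow to the right and rows downward; lengths in mm; the calibration is good to about 2 mm. The wrist camera is an equidistant fisheye: a pixel r from the principal point sees the ray r / f radians off the axis. A picture is of the moment at which its call begins: read the wrist's pose just before it. camera_info takes no time and is no camera call.
- ctrl.close_job(): hands the job in, once; it reports no verdict.
The state is a dict: "t": time; "joints": joint angles; "joint_velocities": joint speeds; "joint_torque": joint torques, N m; "ee_pos": TCP position; "tool_rot": TCP orientation; "contact_force": force on the tool from outside, world axes, zero at the start; "moment": the same for the moment, N m; "opening": finger opening in mm.
Only numpy, scipy, OpenCV 4.12 (cv2) and the standard library are available. Lean on these libraries where they do the work, as an engineer would, in place of code of your own. Each camera call takes 0.05 s, during which the arm holds its last target. There are 200 camera calls.

### The job

Open the steel bath by folding its two-leaf cover: lift the front leaf by its tab until it stands up by itself and let it go, then take it anew and push it over until it lies flat on the rear leaf, with the rear leaf still down. Then push the handle of the toggle clamp right down, past its centre, so that it stays down and its pad holds the folded cover. Leave the canister, the bottle and the beaker where they stand.

Things in the scene. Friction and masses are not known exactly. Their poses are not given: they have to be found in the camera images.
- bath: Fixed steel trough 192 (x) by 241 (y) by 100 mm high; a grey housing 92 mm high along local y -122 to -200 carries the toggle clamp at local x +55. Origin on the work surface, z up, x parallel to all hinges. Its bare aluminium cover, two leaves 180 mm along x and 6 mm thick, lies flush in the 4 mm rim (top z 100; nothing reaches under it): front leaf local y 0 to +112, rear leaf 0 to -100.
- front_leaf (a joint): Angle (rad) of the front leaf about the middle hinge, relative to the rear leaf: 0 = closed and level, about 1.57 = upright, 3.14 = folded flat on the rear leaf. It starts between 0 and 0.08. The hinge is stiff (about 0.34 N m) and the leaf (about 0.3 kg) stays at any angle where it is left; it does not fall shut.
- rear_leaf (a joint): Angle (rad) of the rear leaf about its hinge on the bath (along local x, at local y -100, z 100): 0 = level, grows as its front edge (the middle hinge) rises, to 1.5. It lies down by its weight (0.4 kg) and swings freely.
- mid_hinge (a point): Middle of the middle hinge's axis, which runs along the bath's x in the plane of the leaves' top faces; at bath-local (0, 0, 100) mm while the rear leaf lies down. Axes parallel to the bath's then.
- tab (a point): Middle of the upper edge of the tab, a dark steel plate standing 30 mm up from the front leaf at its free edge, 40 mm along x, 5 mm thick: pinch it across the 5 mm. Centred at leaf-local x -30, y +109.5 (leaf frame: origin mid_hinge, y to the free edge, z out of the face that is on top when closed; the point's axes). Folded, it hangs in a gap past the rear leaf.
- clamp_spot (a point): Point on the outer (under) face of the front leaf on which the pad lands: leaf-local (55, 88, -6) mm.
- clamp_handle (a joint): Handle angle (rad): 0 = open, handle upright (3 degrees past vertical towards the cover); 1.45 = shut, pressed to its stop, handle pointing to the bath's -y, 10 degrees above level. A spring pushes it back to 0 (by 0.5 N m at first, about 5 N near its end, less as it turns) until it is past centre at about 1.1; beyond that it goes on to its stop and stays.
- handle_pivot (a point): Axis of the clamp handle, parallel to the bath's x; fixed at bath-local (55, -166, 125) mm. A handle angle q points the handle at elevation 1.62 - q rad above the -y direction.
- handle_end (a point): Free end of the clamp handle, 114 mm from handle_pivot; the round black grip, 18 mm thick, covers the last 63 mm.
- pad (a point): Middle of the face of the clamp's 18 mm rubber pad. Its arm swings about bath-local y -150, z 125: open, it stands nearly upright (top about 195 mm above the work surface) on the cover's side of the handle; shut, it lies over the cover and the pad rests on the folded leaf, 106 mm above the work surface.
- canister: Loose steel cylinder standing upright, 70 mm across, 125 mm high, beyond the bath. Origin under its centre. Leave alone.
- bottle: Loose bottle standing upright, 60 mm across, 160 mm high, on the bath's +y side. Origin under its centre. Leave alone.
- beaker: Loose white beaker, 72 mm across, 90 mm high, beyond the bath. Origin under its centre. Leave alone.

How it is judged (in metres and radians):
On the way, in this order (a step that is already met when the one before it is completed fails the run):
1. the front leaf stands raised by itself (0.5 to 2.6 rad), the robot touching nothing (value of joint front_leaf between 0.5 and 2.6 rad and contact force between each of the fingers, the arm and anything else below 0.3 N), for 0.2 s.
2. the front leaf is folded flat on the rear leaf (over 3.06 rad), the rear leaf down, the clamp still open (handle under 0.6 rad) (value of joint front_leaf above 3.06 rad and value of joint rear_leaf below 0.05 rad and value of joint clamp_handle below 0.6 rad), for 0.2 s.
At the end, for the whole second after the job is handed in: The front leaf lies folded on the rear leaf (over 3.06 rad), the rear leaf is down (under 0.05 rad), the clamp handle rests past centre at its stop (over 1.38 rad) and the pad's face is within 10 mm of its spot on the folded leaf (value of joint front_leaf above 3.06 rad and value of joint rear_leaf below 0.05 rad and value of joint clamp_handle above 1.38 rad and distance between pad and clamp_spot below 0.01 m and velocity of joint clamp_handle between -0.05 and 0.05 rad/s); the robot touches nothing.
It fails at once if the canister is moved more than 30 mm or tipped (distance of canister from where it was at the start of the episode above 0.03 m or angle between canister's own z axis and vertical above 0.3 rad).
It fails at once if the bottle is moved more than 30 mm or tipped (distance of bottle from where it was at the start of the episode above 0.03 m or angle between bottle's own z axis and vertical above 0.3 rad).
It fails at once if the beaker is moved more than 30 mm or tipped (distance of beaker from where it was at the start of the episode above 0.03 m or angle between beaker's own z axis and vertical above 0.3 rad).
It also fails if it takes over 58 s, if anything falls off the work surface, if the arm or the gripper's body presses on something with over 40 N, if the wrist force passes 120 N, or if a joint passes its speed limit or range.

## Working session

There is one attempt and no reset: what is moved stays moved. The work goes in short steps, Python scripts to look and compute and a tool call to move; the robot and the scene stay as the last step left them, time stands still between calls to the robot, and variables do not carry over. Pictures are saved under pics/ and viewed, about 8 in all and at most 12, crops included, and the job is handed in when it is done.

Besides the shell and the picture viewer there is one more tool, called after "Call:" as name([rows], argument=value, ...), one row to a line, values as JSON. move_arm: Moves the arm, as the interface text tells. Its arguments: {"type":"object","properties":{"moves":{"type":"array","items":{"type":"array","items":{"type":"number"}}}},"required":["moves"]}

```bash
ls; mkdir -p pics; python3 - <<'E'
from rig import ctrl,eyes
import cv2,numpy as np
s=ctrl.get_state();print(s,ctrl.finger_overhang)
for n in("scene","top"):
    p,d=eyes.get_image(n);i=eyes.camera_info(n);print(n,i)
    cv2.imwrite(f"pics/{n}0.png",p);np.save(f"pics/{n}0.npy",d)
print(eyes.camera_info("wrist"))
E
```

```text
pics
{'t': 0.0, 'joints': array([ 1.13112115,  0.38428672,  0.01633906,  1.3711445 , -0.00631095,
        1.3881683 , -0.04651532]), 'joint_velocities': array([ 1.00867600e-04,  7.16421742e-04, -2.25385631e-04, -1.53506173e-03,
        8.30646290e-05,  8.67393712e-04, -1.38437818e-03]), 'joint_torque': array([ 4.27776977e-04, -6.27594423e+01,  8.44155271e-01, -3.71817505e+01,
        1.64674310e-02,  1.43174658e-02,  3.46627712e-05]), 'ee_pos': array([ 229.95605575, -580.99808805,  403.65233785]), 'tool_rot': array([-3.08409923e+00, -5.88104335e-01,  5.95309706e-04]), 'contact_force': array([ 0.331021  , -0.28777165,  1.09601997]), 'moment': array([0.00301985, 0.0048843 , 0.01592988]), 'opening': 85.07492538612773} 173.4
scene {'intrinsics': array([[537.70090931,   0.        , 285.32098215],
       [  0.        , 537.70090931, 204.88221205],
       [  0.        ,   0.        ,   1.        ]]), 'origin': array([1426.35661581,  549.15283531,  725.2423221 ]), 'orientation': array([0.62721796, 0.99152361, 1.86774866])}
top {'intrinsics': array([[393.94354713,   0.        , 279.66484218],
       [  0.        , 393.94354713, 210.38829093],
       [  0.        ,   0.        ,   1.        ]]), 'origin': array([444.98008942, 133.31854216, 935.90173292]), 'orientation': array([ 0.18152075, -0.16692443, -1.49624014])}
{'intrinsics': array([[325.1922621 ,   0.        , 282.11604109],
       [  0.        , 325.1922621 , 210.47171573],
       [  0.        ,   0.        ,   1.        ]]), 'tool_from_camera': array([[-1.13893514e-03,  9.53726500e-01,  3.00673354e-01,
         7.61422238e+01],
       [ 9.99999167e-01,  9.03554199e-04,  9.21899489e-04,
        -1.67493562e-01],
       [ 6.07565302e-04,  3.00674154e-01, -9.53726735e-01,
         3.02047683e+01],
       [ 0.00000000e+00,  0.00000000e+00,  0.00000000e+00,
         1.00000000e+00]])}
```

View pics/scene0.png

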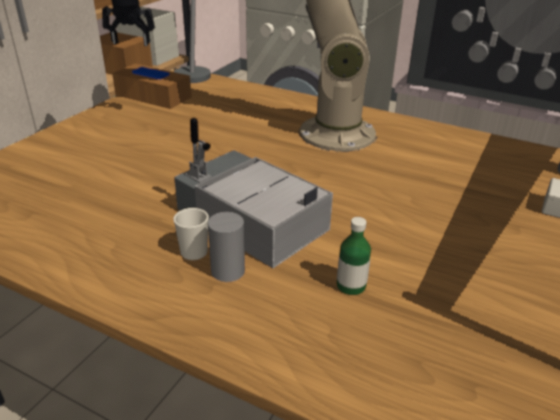

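View pics/top0.png

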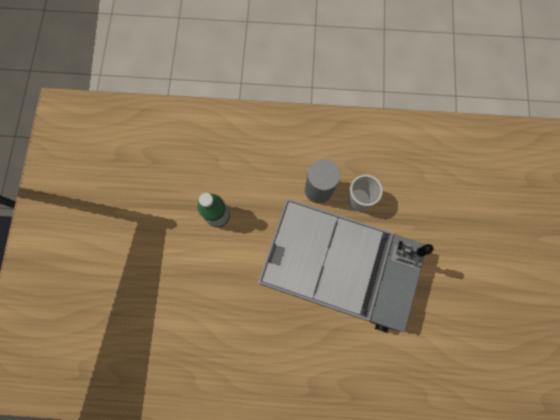

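Both views show the bath with its local +y to the image left in the top view. The tab is at about (277,255) there and the clamp at (405,250). The canister is at (322,180), the beaker at (366,192), the bottle at (213,208).

```bash
cat > h.py <<'E'
import numpy as np,cv2
from rig import ctrl,eyes
from scipy.spatial.transform import Rotation as R
def cloud(n,d):
    i=eyes.camera_info(n);K=i["intrinsics"];v,u=np.mgrid[:420,:560]
    P=np.stack([(u-K[0,2])/K[0,0]*d,-(v-K[1,2])/K[1,1]*d,-d],-1)
    return P@R.from_rotvec(i["orientation"]).as_matrix().T+i["origin"]
E
python3 - <<'E'
from h import *
for n in("top","scene"):
    d=np.load(f"pics/{n}0.npy");P=cloud(n,d);Z=P[...,2]
    p=cv2.imread(f"pics/{n}0.png");hsv=cv2.cvtColor(p,cv2.COLOR_BGR2HSV)
    ok=(d>0)&(P[...,0]>300)&(P[...,0]<900)&(abs(P[...,1])<600)
    print(n,"table z",np.median(Z[ok&(abs(Z)<15)]))
    m=(ok&(Z>96.5)&(Z<106)&(hsv[...,1]<80)).astype(np.uint8)
    c,l,st,ce=cv2.connectedComponentsWithStats(m);k=1+np.argmax(st[1:,4]);
    q=P[l==k];print("z",np.median(q[:,2]),q[:,2].std(),cv2.minAreaRect(q[:,:2].astype(np.float32)))
    print(cv2.boxPoints(cv2.minAreaRect(q[:,:2].astype(np.float32))))
    m=(ok&(Z>20)).astype(np.uint8);c,l,st,ce=cv2.connectedComponentsWithStats(m)
    for k in range(1,c):
        if st[k,4]>60:
            q=P[l==k];t=q[q[:,2]>q[:,2].max()-12];print(k,st[k],q.max(0),q.min(0),"top mean",t.mean(0))
    # tall bits over bath
    tab=ok&(Z>112)
    c,l,st,ce=cv2.connectedComponentsWithStats(tab.astype(np.uint8))
    for k in range(1,c):
        if st[k,4]>8:
            q=P[l==k];print(" hi",st[k],q.mean(0),q.max(0),q.min(0))
E
```

```text
top table z 1.2386000602924696
z 101.40987714063249 1.47122616862868 ((540.4071044921875, 42.87201690673828), (241.3949432373047, 192.30101013183594), 75.43195343017578)
[[416.9889   -49.760284]
 [603.1073   -98.129684]
 [663.8253   135.50432 ]
 [477.7069   183.87372 ]]
1 [ 305  159   35   43 1137] [749.83834824  93.61316186 130.42253623] [679.95790876  24.8517586   20.86492992] top mean [714.14782784  58.88136511 126.08972955]
2 [347 175  35  35 705] [731.95032157  -4.78364379  94.59295223] [661.76425378 -74.21890284  20.04747292] top mean [699.56378795 -41.70036471  89.65768725]
3 [197 193  32  34 794] [661.8130224  327.99010057 164.49142743] [603.47781391 268.75701869  20.37152529] top mean [633.57029411 298.75202932 160.3597633 ]
4 [  258   199   176   134 13732] [662.10086554 182.77380663 241.78879631] [ 394.53422019 -167.11845608   20.33158192] top mean [ 552.72803277 -122.40051473  236.4424116 ]
 hi [307 159  33  33 824] [713.49948942  59.15422313 125.78799365] [749.83834824  93.49434591 130.42253623] [680.35338281  24.8517586  112.44411186]
 hi [199 193  22  23 363] [630.0230
[... 927 characters left out ...]
993112] [621.81117676 271.75730495  20.19173487] top mean [640.84039673 302.79533998 156.68018397]
 hi [189 117  22  55 607] [ 560.87705645 -112.684675    170.46438442] [575.46683454 -79.70779866 237.74902763] [ 542.49972829 -139.52975313  112.05038382]
 hi [304 187  14  14 117] [542.94056769 160.96696774 122.19795674] [564.09059969 167.87846989 130.69998951] [521.32973126 152.8619433  112.03885527]
 hi [208 211  36  26 736] [722.68867729  64.36498134 122.13957048] [754.11999541  96.56664615 126.48368544] [682.24858339  26.0900907  112.23096336]
 hi [346 217  21  31 459] [644.3799728  304.00156981 136.52807562] [658.13989511 321.90386066 161.19993112] [624.31104596 282.16954264 112.05104186]
```

```bash
cat >> h.py <<'E'
psi=np.radians(-14.5);B=R.from_euler('z',psi);O=np.array([542.3,45.2,0.])
def tool(q,b=0.,leaf=True):
    "bath-frame tool axes: z down tilted b about plate normal (to +x), y=+y, then leaf angle q"
    z=np.array([np.sin(b),0,-np.cos(b)]);y=np.array([0,1.,0])
    return R.from_euler('x',q)*R.from_matrix(np.stack([np.cross(y,z),y,z],1))
def leafpt(q,p): return R.from_euler('x',q).apply(p)+[0,0,100]
def row(pb,Rb,ahead=155,s=None):
    "row (cm,deg) bringing the point 'ahead' of the TCP to bath-frame pb with bath-frame axes Rb"
    s=s or ctrl.get_state();R0=R.from_rotvec(s["tool_rot"]);Rw=B*Rb
    t=O+B.apply(pb)-ahead*Rw.as_matrix()[:,2]
    d=R0.inv().apply(t-s["ee_pos"])/10;w=(R0.inv()*Rw).as_rotvec(degrees=True)
    return np.round(np.r_[d,w],2).tolist(),np.round(t)
def st():
    s=ctrl.get_state();print("t",s["t"],"j",np.round(s["joints"],2),"ee",np.round(s["ee_pos"],1),"F",np.round(s["contact_force"],1),"open",round(s["opening"],1))
    R0=R.from_rotvec(s["tool_rot"]);g=s["ee_pos"]+155*R0.as_matrix()[:,2];print("grasp in bath",np.round(B.inv().apply(g-O),1));print(np.round((B.inv()*R0).as_matrix(),2))
E
python3 - <<'E'
from h import *
b=np.radians(25)
print(row([-110,-290,300],tool(0,0)))
print(row([-30,109.5,260],tool(0,b)))
print(row([-30,109.5,123],tool(0,b)))
for q in(.5,1,1.5):print(row(leafpt(q,[-30,109.5,23]),tool(q,b)))
E
```

```text
([26.12, -29.79, -5.07, -0.04, -0.13, -143.91], array([ 363., -208.,  455.]))
([50.82, -61.21, 0.44, -31.31, -10.31, -141.01], array([477., 175., 400.]))
([50.82, -61.18, 14.14, -31.31, -10.31, -141.01], array([477., 175., 263.]))
([45.41, -53.77, 10.87, -40.87, 24.4, -131.44], array([454.,  86., 296.]))
([39.75, -46.0, 12.41, -48.05, 56.84, -115.42], array([430.,  -7., 280.]))
([35.22, -39.77, 18.37, -52.71, 86.08, -93.59], array([411., -81., 221.]))
```

Call:
move_arm([
  [20,-13.6,-6,0,0,-40,1],
  [32.6,-22.7,-6,0,0,-72,1],
  [32.6,-22.7,-6,0,0,-72,1],
  [32.6,-22.7,-6,0,0,-72,1],
  [32.6,-22.7,-6,0,0,-72,1],
  [32.6,-22.7,-6,0,0,-72,1],
  [32.6,-22.7,-6,0,0,-72,1],
  [32.6,-22.7,-6,0,0,-72,1],
  [50,-61,-4,-5,-2,-142,1],
  [50.8,-61.2,-3,-31.3,-10.3,-141,1],
  [50.8,-61.2,-3,-31.3,-10.3,-141,1],
  [50.8,-61.2,-3,-31.3,-10.3,-141,1],
  [50.8,-61.2,-3,-31.3,-10.3,-141,1],
  [50.8,-61.2,-3,-31.3,-10.3,-141,1],
  [50.8,-61.2,-3,-31.3,-10.3,-141,1],
  [50.8,-61.2,-3,-31.3,-10.3,-141,1],
  [50.8,-61.2,-3,-31.3,-10.3,-141,1],
  [50.8,-61.2,-3,-31.3,-10.3,-141,1],
  [50.8,-61.2,-3,-31.3,-10.3,-141,1],
])

```text
t: 2.48
ee_pos: [477.6, 173.4, 434.7]
tool_rot: [0.346, 2.685, -0.079]
contact_force: [0.5, -0.6, -0.1]
opening: 85.4
```

```bash
python3 - <<'E'
from h import *
st();b=np.radians(25)
p,d=eyes.get_image("wrist");cv2.imwrite("pics/w1.png",p)
print(row([-30,109.5,200],tool(0,b)),row([-30,109.5,123],tool(0,b)))
E
```

```text
t 2.475 j [ 0.33  0.03 -0.85  1.78  0.38  1.05  0.65] ee [477.6 173.4 434.7] F [ 0.5 -0.6 -0.1] open 85.4
grasp in bath [-29.2 107.5 294.3]
[[-0.91  0.    0.42]
 [ 0.    1.   -0.  ]
 [-0.42 -0.   -0.91]]
([4.04, 0.14, 8.52, -0.13, 0.06, -0.11], array([477., 175., 340.])) ([7.3, 0.14, 15.5, -0.13, 0.06, -0.11], array([477., 175., 263.]))
```

View pics/w1.png

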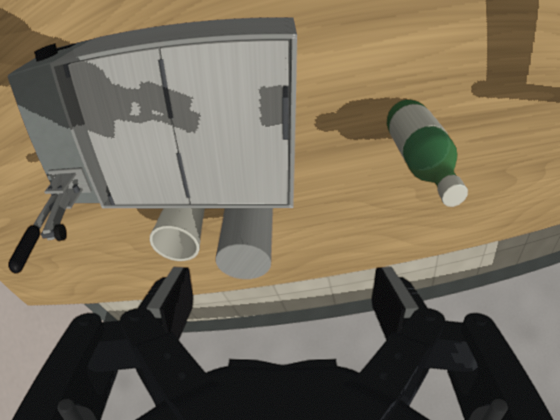

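The wrist view shows the tab edge-on at about (286,85–138), in line with the jaw centre (column 282). I'll check it by ray and depth.

```bash
python3 - <<'E'
from h import *
s=ctrl.get_state();p,d=eyes.get_image("wrist");i=eyes.camera_info("wrist");K=i["intrinsics"];T=i["tool_from_camera"]
v,u=np.mgrid[:420,:560];x=u-K[0,2];y=v-K[1,2];r=np.hypot(x,y)+1e-9;th=r/K[0,0]
P=np.stack([np.tan(th)*x/r*d,-np.tan(th)*y/r*d,-d],-1)@T[:3,:3].T+T[:3,3]
P=R.from_rotvec(s["tool_rot"]).apply(P.reshape(-1,3))+s["ee_pos"]
L=B.inv().apply(P-O).reshape(420,560,3)
roi=np.zeros((420,560),bool);roi[75:150,270:300]=1
t=roi&(L[...,2]>118);q=L[t];print(t.sum(),q.min(0),q.max(0),q.mean(0),np.median(q,0))
for a in(10,30,50,70,90,105):
    m=(abs(L[...,1]-a)<3)&(abs(L[...,0])<70)&(L[...,2]<112)&(d>0);print(a,np.median(L[m][:,2]))
top=q[q[:,2]>q[:,2].max()-5];print("top",top.mean(0))
b=np.radians(25)
print(row([-30,108.5,127],tool(0,b)))
E
```

```text
276 [-152.14516293  107.21946723  118.10481391] [-11.8182627  111.51134094 374.95300217] [-36.63196766 109.23701324 135.76654441] [-35.25978405 108.96273719 131.17370731]
10 100.53168570114173
30 100.72368857085809
50 100.85031439431367
70 101.05120152034709
90 101.2153521220554
105 101.37235231441349
top [-152.14516293  108.08319887  374.95300217]
([7.12, 0.02, 15.14, -0.11, 0.06, -0.09], array([477., 174., 267.]))
```

Call:
move_arm([
  [3,0,6,0,0,0,1],
  [5.5,0.1,11.5,0,0,0,1],
  [6.7,0.1,14.2,0,0,0,1],
  [7.2,0.1,15.3,0,0,0,1],
  [7.2,0.1,15.3,0,0,0,1],
  [7.2,0.1,15.3,0,0,0,-1],
  [7.2,0.1,15.3,0,0,0,-1],
  [7.2,0.1,15.3,0,0,0,-1],
  [7.2,0.1,15.3,0,0,0,-1],
  [7.2,0.1,15.3,0,0,0,-1],
  [7.2,0.1,15.3,0,0,0,-1],
  [7.2,0.1,15.3,0,0,0,-1],
  [7.2,0.1,15.3,0,0,0,-1],
])

```text
t: 4.2
ee_pos: [476.9, 175.7, 265.6]
tool_rot: [0.342, 2.685, -0.078]
contact_force: [0.1, -0.0, -0.1]
opening: 3.9
```

```bash
cat > arc.py <<'E'
from h import *
import sys
st();s=ctrl.get_state();R0=R.from_rotvec(s["tool_rot"])
q0,q1,n=map(float,sys.argv[1:4])
# arc about the hinge from the measured pose
H=O+B.apply([0,0,100.]);ax=B.apply([1,0,0])
for q in np.linspace(q0,q1,int(n)+1)[1:]:
    D=R.from_rotvec(ax*(q-q0));t=H+D.apply(s["ee_pos"]-H)
    print(round(q,2),np.round(np.r_[R0.inv().apply(t-s["ee_pos"])/10,(R0.inv()*D*R0).as_rotvec(degrees=True)],2).tolist(),np.round(t))
E
python3 arc.py 0 1.5 20
```

```text
t 4.2 j [ 0.22  0.24 -0.82  2.01  0.72  0.78  0.28] ee [476.9 175.7 265.6] F [ 0.1 -0.  -0.1] open 3.9
grasp in bath [-30.3 109.8 125.2]
[[-0.91  0.    0.42]
 [-0.    1.   -0.  ]
 [-0.42 -0.   -0.91]]
0.08 [-0.33, -1.27, -0.7, -3.89, 0.0, 1.82] [474. 163. 273.]
0.15 [-0.62, -2.6, -1.32, -7.79, 0.0, 3.64] [470. 151. 280.]
0.22 [-0.86, -3.97, -1.84, -11.68, 0.0, 5.46] [467. 137. 286.]
0.3 [-1.06, -5.39, -2.27, -15.57, 0.01, 7.28] [463. 124. 291.]
0.38 [-1.22, -6.83, -2.6, -19.47, 0.01, 9.1] [460. 110. 294.]
0.45 [-1.33, -8.3, -2.83, -23.36, 0.01, 10.92] [456.  95. 297.]
0.52 [-1.39, -9.78, -2.96, -27.25, 0.01, 12.74] [452.  81. 298.]
0.6 [-1.4, -11.27, -2.99, -31.14, 0.01, 14.56] [449.  67. 299.]
0.68 [-1.37, -12.76, -2.92, -35.04, 0.01, 16.37] [445.  52. 298.]
0.75 [-1.29, -14.24, -2.75, -38.93, 0.02, 18.19] [441.  38. 296.]
0.82 [-1.16, -15.7, -2.47, -42.82, 0.02, 20.01] [438.  24. 293.]
0.9 [-0.99, -17.14, -2.1, -46.72, 0.02, 21.83] [434.  10. 289.]
0.98 [-0.77, -18.53, -1.64, -50.61, 0.02, 23.65] [431.  -4. 284.]
1.05 [-0.51, -19.89, -1.08, -54.5, 0.02, 25.47] [427. -17. 278.]
1.12 [-0.21, -21.2, -0.43, -58.4, 0.02, 27.29] [424. -30. 271.]
1.2 [0.14, -22.45, 0.31, -62.29, 0.03, 29.11] [421. -42. 262.]
1.27 [0.52, -23.63, 1.13, -66.18, 0.03, 30.93] [418. -53. 253.]
1.35 [0.94, -24.74, 2.03, -70.07, 0.03, 32.75] [415. -64. 244.]
1.42 [1.39, -25.78, 3.0, -73.97, 0.03, 34.57] [412. -74. 233.]
1.5 [1.88, -26.73, 4.04, -77.86, 0.03, 36.39] [410. -83. 221.]
```

Call:
move_arm([
  [-0.33,-1.27,-0.7,-3.89,0,1.82,-1],
  [-0.62,-2.6,-1.32,-7.79,0,3.64,-1],
  [-0.86,-3.97,-1.84,-11.68,0,5.46,-1],
  [-1.06,-5.39,-2.27,-15.57,0,7.28,-1],
  [-1.22,-6.83,-2.6,-19.47,0,9.1,-1],
  [-1.33,-8.3,-2.83,-23.36,0,10.92,-1],
  [-1.39,-9.78,-2.96,-27.25,0,12.74,-1],
  [-1.4,-11.27,-2.99,-31.14,0,14.56,-1],
  [-1.37,-12.76,-2.92,-35.04,0,16.37,-1],
  [-1.29,-14.24,-2.75,-38.93,0,18.19,-1],
  [-1.29,-14.24,-2.75,-38.93,0,18.19,-1],
])

```text
t: 5.58
ee_pos: [441.2, 37.7, 296.1]
tool_rot: [0.53, 2.433, 0.898]
contact_force: [-0.8, 1.6, 0.7]
opening: 4.0
```

```bash
python3 arc.py 0.75 1.65 12; python3 -c "
from h import *
p,d=eyes.get_image('scene');cv2.imwrite('pics/s2.png',p[80:320,120:400])"
```

```text
t 5.575 j [ 0.84 -0.02 -0.75  2.26 -1.24  0.62  2.19] ee [441.2  37.7 296.1] F [-0.8  1.6  0.7] open 4.0
grasp in bath [-30.4  63.  193.2]
[[-0.91  0.    0.42]
 [ 0.29  0.73  0.62]
 [-0.31  0.68 -0.66]]
0.82 [-0.33, -1.27, -0.7, -3.89, 0.01, 1.82] [438.  24. 293.]
0.9 [-0.62, -2.6, -1.32, -7.79, 0.01, 3.64] [434.  10. 289.]
0.98 [-0.86, -3.97, -1.84, -11.68, 0.02, 5.46] [430.  -4. 284.]
1.05 [-1.07, -5.39, -2.26, -15.57, 0.02, 7.28] [427. -17. 278.]
1.12 [-1.22, -6.83, -2.59, -19.47, 0.03, 9.1] [424. -30. 271.]
1.2 [-1.33, -8.3, -2.82, -23.36, 0.04, 10.91] [421. -42. 262.]
1.27 [-1.4, -9.78, -2.96, -27.25, 0.04, 12.73] [418. -53. 253.]
1.35 [-1.41, -11.27, -2.98, -31.15, 0.05, 14.55] [415. -64. 243.]
1.42 [-1.38, -12.76, -2.91, -35.04, 0.05, 16.37] [412. -74. 233.]
1.5 [-1.3, -14.24, -2.74, -38.93, 0.06, 18.19] [410. -83. 221.]
1.58 [-1.18, -15.7, -2.47, -42.82, 0.06, 20.01] [408. -92. 209.]
1.65 [-1.01, -17.13, -2.1, -46.72, 0.07, 21.83] [406. -99. 196.]
```

View pics/s2.png

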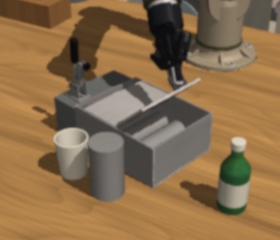

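The crop shows the leaf held by its tab and partly raised, with the rear leaf still down.

Call:
move_arm([
  [-0.33,-1.27,-0.7,-3.89,0,1.82,-1],
  [-0.62,-2.6,-1.32,-7.79,0,3.64,-1],
  [-0.86,-3.97,-1.84,-11.68,0,5.46,-1],
  [-1.07,-5.39,-2.26,-15.57,0,7.28,-1],
  [-1.07,-5.39,-2.26,-15.57,0,7.28,-1],
])

```text
t: 6.25
ee_pos: [427.2, -16.6, 278.1]
tool_rot: [0.583, 2.248, 1.259]
contact_force: [0.7, 5.5, -1.5]
opening: 3.3
```

```bash
python3 arc.py 1.05 1.65 8
```

```text
t 6.25 j [ 1.37  0.21 -1.08  2.3  -1.41  0.8   2.5 ] ee [427.2 -16.6 278.1] F [ 0.7  5.5 -1.5] open 3.3
grasp in bath [-30.5  33.2 208.1]
[[-0.91 -0.    0.42]
 [ 0.37  0.5   0.79]
 [-0.21  0.87 -0.45]]
1.12 [-0.33, -1.27, -0.71, -3.9, -0.0, 1.81] [424. -29. 271.]
1.2 [-0.62, -2.6, -1.33, -7.79, -0.0, 3.63] [421. -41. 263.]
1.27 [-0.86, -3.97, -1.85, -11.69, -0.0, 5.44] [418. -53. 254.]
1.35 [-1.06, -5.38, -2.29, -15.58, -0.01, 7.25] [415. -64. 244.]
1.42 [-1.22, -6.83, -2.62, -19.48, -0.01, 9.07] [412. -74. 233.]
1.5 [-1.33, -8.3, -2.86, -23.38, -0.01, 10.88] [410. -83. 222.]
1.58 [-1.39, -9.78, -2.99, -27.27, -0.01, 12.69] [408. -91. 210.]
1.65 [-1.41, -11.27, -3.03, -31.17, -0.01, 14.51] [406. -99. 197.]
```

Call:
move_arm([
  [-0.33,-1.27,-0.71,-3.9,0,1.81,-1],
  [-0.62,-2.6,-1.33,-7.79,0,3.63,-1],
  [-0.86,-3.97,-1.85,-11.69,0,5.44,-1],
  [-1.06,-5.38,-2.29,-15.58,0,7.25,-1],
  [-1.06,-5.38,-2.29,-15.58,0,7.25,-1],
])

```text
t: 6.88
ee_pos: [415.0, -63.8, 243.3]
tool_rot: [0.63, 2.019, 1.595]
contact_force: [-3.1, -0.2, -0.2]
opening: 4.2
```

```bash
python3 arc.py 1.35 1.65 4
```

```text
t 6.875 j [ 1.44  0.54 -1.02  2.3  -1.4   0.9   2.66] ee [415.  -63.8 243.3] F [-3.1 -0.2 -0.2] open 4.2
grasp in bath [-30.6  -0.3 212.4]
[[-0.91  0.    0.42]
 [ 0.41  0.22  0.88]
 [-0.09  0.98 -0.2 ]]
1.42 [-0.33, -1.27, -0.7, -3.9, 0.01, 1.81] [412. -74. 233.]
1.5 [-0.62, -2.6, -1.32, -7.79, 0.01, 3.63] [410. -83. 221.]
1.58 [-0.86, -3.97, -1.84, -11.69, 0.02, 5.44] [408. -91. 209.]
1.65 [-1.06, -5.38, -2.27, -15.58, 0.02, 7.25] [406. -99. 196.]
```

Call:
move_arm([
  [-0.33,-1.27,-0.7,-3.9,0,1.81,-1],
  [-0.62,-2.6,-1.32,-7.79,0,3.63,-1],
  [-0.86,-3.97,-1.84,-11.69,0,5.44,-1],
  [-1.06,-5.38,-2.27,-15.58,0,7.25,-1],
  [-1.06,-5.38,-2.27,-15.58,0,7.25,-1],
])

```text
t: 7.5
ee_pos: [405.9, -98.6, 196.5]
tool_rot: [0.661, 1.75, 1.899]
contact_force: [-3.7, 1.0, -1.6]
opening: 3.5
```

```bash
python3 arc.py 1.65 1.75 1;python3 -c "
from h import *
p,d=eyes.get_image('scene');cv2.imwrite('pics/s3.png',cv2.resize(p[80:320,120:400],None,fx=2,fy=2))"
```

```text
t 7.5 j [ 1.45  0.86 -0.91  2.25 -1.34  1.04  2.76] ee [405.9 -98.6 196.5] F [-3.7  1.  -1.6] open 3.5
grasp in bath [-30.7 -33.2 207.3]
[[-0.91  0.    0.42]
 [ 0.42 -0.08  0.9 ]
 [ 0.03  1.    0.07]]
1.75 [-0.43, -1.71, -0.92, -5.2, 0.0, 2.42] [ 404. -107.  179.]
```

View pics/s3.png

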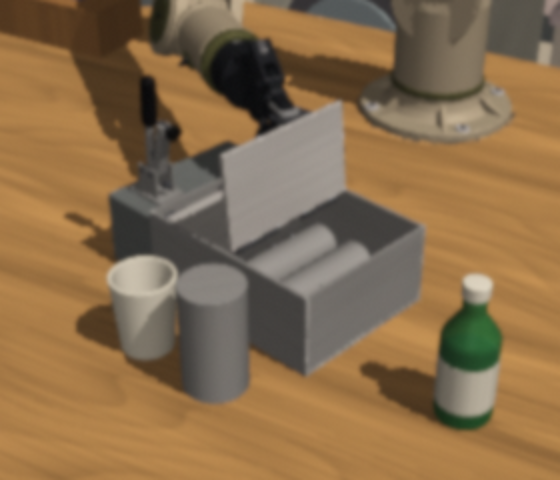

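The leaf stands just past upright with the rear leaf down. Release, back off, and pause for checkpoint 1.

Call:
move_arm([
  [0,0,0,0,0,0,0],
  [0,0,0,0,0,0,0],
  [0,0,0,0,0,0,0],
  [0,0,-1,0,0,0,0],
  [0,0,-3,0,0,0,0],
  [0,0,-5,0,0,0,0],
  [0,0,-5,0,0,0,0],
  [0,0,-5,0,0,0,0],
  [0,0,-5,0,0,0,0],
])

```text
t: 8.68
ee_pos: [374.3, -137.0, 193.4]
tool_rot: [0.66, 1.748, 1.899]
contact_force: [-0.7, -0.4, -0.4]
opening: 42.7
```

```bash
python3 - <<'E'
from h import *
st()
p,d=eyes.get_image('scene');cv2.imwrite('pics/s4.png',p)
P=cloud('scene',d);L=B.inv().apply(P.reshape(-1,3)-O).reshape(P.shape)
m=(L[...,0]>10)&(L[...,0]<80)&(L[...,1]>-60)&(L[...,1]<60)&(L[...,2]>115)&(L[...,2]<205)&(d>0)
q=L[m];f=np.polyfit(q[:,2]-100,q[:,1],1);print(m.sum(),f,"abs angle",np.pi/2-np.arctan(f[0])-0)
m=(L[...,0]>0)&(L[...,0]<80)&(L[...,1]>-90)&(L[...,1]<-30)&(L[...,2]<130)&(d>0)
q=L[m];print("rear",m.sum(),np.polyfit(q[:,1],q[:,2],1))
E
```

```text
t 8.675 j [ 1.53  0.83 -0.85  2.24 -1.23  1.14  2.7 ] ee [ 374.3 -137.   193.4] F [-0.7 -0.4 -0.4] open 42.7
grasp in bath [-51.6 -78.4 204.5]
[[-0.91 -0.    0.42]
 [ 0.42 -0.08  0.9 ]
 [ 0.03  1.    0.07]]
951 [-0.08080923  6.65286682] abs angle 1.6514303464616797
rear 533 [  2.76837562 -55.14753444]
```

```bash
python3 - <<'E'
from h import *
s=ctrl.get_state();R0=R.from_rotvec(s["tool_rot"])
Rb=B.inv()*R0
g=B.inv().apply(s["ee_pos"]-O);print(g)
print(row(g+[0,0,140],Rb,0))
for p,q in(((-40,0,300),.6),((-20,65,285),0)):print(row(p,tool(q,0),173))
E
```

```text
[-117.09469784 -218.4166156   193.39958562]
([0.45, 13.96, 1.0, 0.0, -0.0, -0.0], array([ 374., -137.,  333.]))
([-1.11, 23.91, 15.94, 59.12, 22.67, -13.04], array([479., -39., 443.]))
([3.98, 24.16, 31.6, 92.84, 19.07, -20.52], array([539., 113., 458.]))
```

Call:
move_arm([
  [0,5,0,0,0,0,-1],
  [0.3,10,0.5,0,0,0,-1],
  [0.45,14,1,0,0,0,-1],
  [0.45,14,1,0,0,0,-1],
  [0,18,6,20,7.5,-4,-1],
  [-0.5,21,11,40,15,-9,-1],
  [-1.1,23.9,15.9,59,22.6,-13,-1],
  [-1.1,23.9,15.9,59,22.6,-13,-1],
  [-1.1,23.9,15.9,59,22.6,-13,-1],
  [4,24.2,31.6,92.8,19.1,-20.5,-1],
  [4,24.2,31.6,92.8,19.1,-20.5,-1],
  [4,24.2,31.6,92.8,19.1,-20.5,-1],
  [4,24.2,31.6,92.8,19.1,-20.5,-1],
  [4,24.2,31.6,92.8,19.1,-20.5,-1],
  [4,24.2,31.6,92.8,19.1,-20.5,-1],
  [4,24.2,31.6,92.8,19.1,-20.5,-1],
  [4,24.2,31.6,92.8,19.1,-20.5,-1],
])

```text
t: 10.85
ee_pos: [539.4, 111.5, 457.8]
tool_rot: [-0.401, -3.115, -0.003]
contact_force: [0.5, -0.7, 0.1]
opening: -0.3
```

```bash
cat > push.py <<'E'
from h import *
st()
print("down",row([-20,65,193],tool(0,0),173))
r=95
for q in np.r_[1.6,np.arange(1.7,3.15,.11),3.14]:
    y=r*np.cos(q)+6*np.sin(q)+14;z=100+r*np.sin(q)-6*np.cos(q)
    print(round(q,2),row([-20,y,z],tool(0,0),173)[0][:3],round(y),round(z))
E
python3 push.py
```

```text
t 10.85 j [ 0.51  0.34 -1.    1.45  0.29  1.5   0.83] ee [539.4 111.5 457.8] F [ 0.5 -0.7  0.1] open -0.3
grasp in bath [-19.5  63.7 302.8]
[[-1.  0. -0.]
 [ 0.  1.  0.]
 [ 0.  0. -1.]]
down ([0.05, 0.14, 9.18, 0.09, -0.05, -0.15], array([539., 113., 366.]))
1.6 [0.04, -4.64, 8.96] 17 195
1.7 [0.04, -5.59, 8.98] 8 195
1.81 [0.03, -6.63, 9.1] -3 194
1.92 [0.03, -7.65, 9.34] -13 191
2.03 [0.03, -8.63, 9.69] -23 188
2.14 [0.02, -9.57, 10.14] -32 183
2.25 [0.02, -10.46, 10.7] -41 178
2.36 [0.02, -11.28, 11.35] -49 171
2.47 [0.02, -12.03, 12.09] -57 164
2.58 [0.01, -12.69, 12.9] -63 156
2.69 [0.01, -13.25, 13.78] -69 147
2.8 [0.01, -13.72, 14.72] -74 137
2.91 [0.01, -14.08, 15.7] -77 128
3.02 [0.01, -14.33, 16.72] -80 117
3.13 [0.0, -14.46, 17.75] -81 107
3.14 [0.0, -14.47, 17.85] -81 106
```

Call:
move_arm([
  [0,0,5,0,0,0,-1],
  [0,0,9,0,0,0,-1],
  [0,0,9,0,0,0,-1],
  [0,-3,9,0,0,0,-1],
  [0,-4.6,9,0,0,0,-1],
  [0,-5.6,9,0,0,0,-1],
  [0,-6.6,9.1,0,0,0,-1],
  [0,-7.6,9.3,0,0,0,-1],
  [0,-8.6,9.7,0,0,0,-1],
  [0,-9.6,10.1,0,0,0,-1],
  [0,-10.5,10.7,0,0,0,-1],
  [0,-11.3,11.3,0,0,0,-1],
  [0,-11.3,11.3,0,0,0,-1],
])

```text
t: 12.48
ee_pos: [510.4, 2.1, 344.2]
tool_rot: [-0.4, -3.114, 0.0]
contact_force: [-0.4, 0.1, 0.5]
opening: -0.0
```

```bash
python3 push.py|head -3; python3 -c "
from h import *
p,d=eyes.get_image('scene');cv2.imwrite('pics/s5.png',cv2.resize(p[80:320,120:400],None,fx=2,fy=2))"
```

```text
t 12.475 j [ 0.75  0.31 -0.97  1.74  0.27  1.24  1.03] ee [510.4   2.1 344.2] F [-0.4  0.1  0.5] open -0.0
grasp in bath [-20.4 -49.8 189.2]
[[-1.  0. -0.]
```

View pics/s5.png

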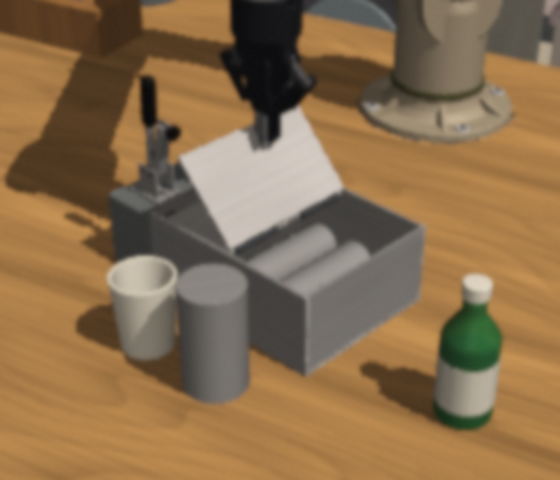

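The fingertips are pushing the leaf at about 135°, with the rear leaf still down. Continue.

Call:
move_arm([
  [0,-0.75,0.74,0,0,0,-1],
  [0,-1.4,1.55,0,0,0,-1],
  [0,-2,2.4,0,0,0,-1],
  [0,-2.4,3.4,0,0,0,-1],
  [0,-2.8,4.35,0,0,0,-1],
  [0,-3,5.4,0,0,0,-1],
  [0,-3.1,6.2,0,0,0,-1],
  [0,-3.1,6.5,0,0,0,-1],
  [0,-3.1,6.5,0,0,0,-1],
])

```text
t: 13.65
ee_pos: [502.9, -26.3, 279.9]
tool_rot: [-0.397, -3.115, -0.001]
contact_force: [-0.3, 0.1, -0.1]
opening: -0.1
```

```bash
cat > chk.py <<'E'
from h import *
st()
p,d=eyes.get_image('scene');cv2.imwrite('pics/last.png',p)
P=cloud('scene',d);L=B.inv().apply(P.reshape(-1,3)-O).reshape(P.shape)
m=(L[...,0]>15)&(L[...,0]<85)&(L[...,1]>-90)&(L[...,1]<-8)&(L[...,2]>85)&(L[...,2]<130)&(d>0)
q=L[m];f=np.polyfit(q[:,1],q[:,2],1);print(m.sum(),"leaf slope",f,np.std(q[:,2]-np.polyval(f,q[:,1])))
E
python3 chk.py
```

```text
t 13.65 j [ 0.77  0.37 -0.93  1.83  0.33  1.11  1.04] ee [502.9 -26.3 279.9] F [-0.3  0.1 -0.1] open -0.1
grasp in bath [-20.4 -79.  124.9]
[[-1.  0. -0.]
 [ 0.  1.  0.]
 [ 0.  0. -1.]]
621 leaf slope [5.79565768e-04 1.04516847e+02] 1.1376666047252744
```

Call:
move_arm([
  [0,0,0.2,0,0,0,-1],
  [0,0,0.4,0,0,0,-1],
  [0,0,0.4,0,0,0,-1],
])

```text
t: 14.08
ee_pos: [503.2, -25.8, 279.1]
tool_rot: [0.397, 3.116, -0.002]
contact_force: [-16.1, -1.4, 37.3]
opening: -0.1
```

```bash
python3 chk.py; python3 - <<'E'
from h import *
# handle: tip contact (flat-side) path from above/front; via points
print("up",row([-20,-60,290],tool(0,0),173))
print("pre",row([55,-115,290],tool(0,0),173), row([55,-115,225],tool(0,0),173))
E
```

```text
t 14.075 j [ 0.77  0.37 -0.93  1.83  0.33  1.1   1.04] ee [503.2 -25.8 279.1] F [-16.1  -1.4  37.3] open -0.1
grasp in bath [-20.  -78.7 124.1]
[[-1.  0.  0.]
 [ 0.  1. -0.]
 [-0. -0. -1.]]
615 leaf slope [1.51389436e-03 1.04553506e+02] 1.2131542884092505
up ([-0.02, 1.83, -18.39, -0.08, 0.03, -0.01], array([508.,  -8., 463.]))
pre ([-7.52, -3.67, -18.38, -0.08, 0.03, -0.01], array([567., -80., 463.])) ([-7.52, -3.66, -11.88, -0.08, 0.03, -0.01], array([567., -80., 398.]))
```

The leaf is flat (slope ≈ 0, pressed with 37 N). Lift off and line up in front of the handle.

Call:
move_arm([
  [0,0.3,-5,0,0,0,-1],
  [0,0.5,-10,0,0,0,-1],
  [0,0.5,-11.6,0,0,0,-1],
  [-4,-1,-11.6,0,0,0,-1],
  [-7.5,-2,-11.6,0,0,0,-1],
  [-7.5,-2,-11.6,0,0,0,-1],
  [-7.5,-2,-11.6,0,0,0,-1],
  [-7.5,-2,-11.6,0,0,0,-1],
])

```text
t: 15.12
ee_pos: [570.1, -64.0, 392.1]
tool_rot: [-0.395, -3.116, -0.0]
contact_force: [0.2, -0.6, 0.4]
opening: 0.1
```

```bash
python3 chk.py; python3 - <<'E'
from h import *
for q in np.r_[0:1.46:.1,1.5]:
    e=1.62-q;r=95;y=-166-r*np.cos(e)+9*np.sin(e)+14;z=125+r*np.sin(e)+9*np.cos(e)
    print(round(q,2),row([55,y,z],tool(0,0),173)[0][:3],round(y),round(z))
p=cv2.imread('pics/last.png');cv2.imwrite('pics/s6.png',cv2.resize(p[80:320,120:400],None,fx=2,fy=2))
E
```

```text
t 15.125 j [ 0.75  0.42 -0.93  1.5   0.34  1.39  1.12] ee [570.1 -64.  392.1] F [ 0.2 -0.6  0.4] open 0.1
grasp in bath [ 54.2 -98.7 237.1]
[[-1. -0. -0.]
 [-0.  1.  0.]
 [ 0.  0. -1.]]
619 leaf slope [3.54190764e-03 1.04720470e+02] 1.150868489646494
0.0 [-0.07, -3.94, -0.02] -138 219
0.1 [-0.07, -4.89, -0.11] -148 220
0.2 [-0.07, -5.84, -0.1] -157 220
0.3 [-0.07, -6.79, -0.0] -167 219
0.4 [-0.07, -7.73, 0.19] -176 217
0.5 [-0.07, -8.64, 0.48] -185 214
0.6 [-0.07, -9.51, 0.86] -194 211
0.7 [-0.07, -10.35, 1.32] -202 206
0.8 [-0.07, -11.13, 1.86] -210 201
0.9 [-0.07, -11.86, 2.48] -217 194
1.0 [-0.07, -12.52, 3.17] -224 188
1.1 [-0.07, -13.1, 3.92] -230 180
1.2 [-0.07, -13.61, 4.73] -235 172
1.3 [-0.07, -14.04, 5.58] -239 163
1.4 [-0.07, -14.38, 6.47] -243 155
1.5 [-0.07, -14.63, 7.39] -245 145
```

View pics/s6.png

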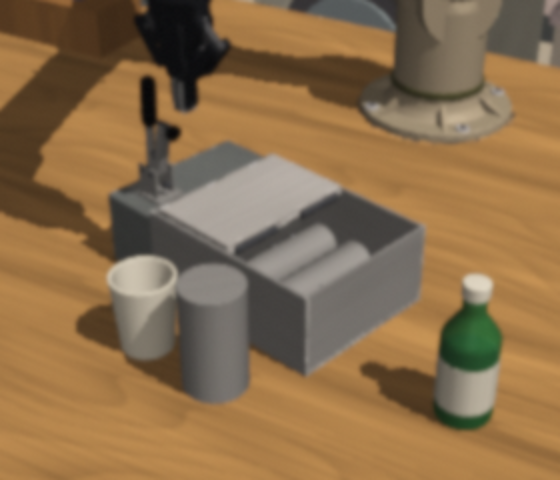

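The picture shows the cover folded flat and the handle upright just beyond the closed fingertips. Push the handle over along its arc.

Call:
move_arm([
  [-0.1,-3,0,0,0,0,-1],
  [-0.1,-3.9,0,0,0,0,-1],
  [-0.1,-4.9,-0.1,0,0,0,-1],
  [-0.1,-5.8,-0.1,0,0,0,-1],
  [-0.1,-6.8,0,0,0,0,-1],
  [-0.1,-7.7,0.2,0,0,0,-1],
  [-0.1,-8.6,0.5,0,0,0,-1],
  [-0.1,-9.5,0.9,0,0,0,-1],
  [-0.1,-10.3,1.3,0,0,0,-1],
  [-0.1,-11.1,1.9,0,0,0,-1],
  [-0.1,-11.9,2.5,0,0,0,-1],
  [-0.1,-12.5,3.2,0,0,0,-1],
  [-0.1,-13.1,3.9,0,0,0,-1],
  [-0.1,-13.6,4.7,0,0,0,-1],
  [-0.1,-14,5.6,0,0,0,-1],
  [-0.1,-14.4,6.5,0,0,0,-1],
  [-0.1,-14.5,7,0,0,0,-1],
  [-0.1,-14.5,7,0,0,0,-1],
])

```text
t: 17.42
ee_pos: [535.2, -205.5, 322.3]
tool_rot: [-0.398, -3.116, -0.0]
contact_force: [-0.9, -0.7, 3.0]
opening: -0.3
```

```bash
python3 chk.py; python3 - <<'E'
import cv2
p=cv2.imread('pics/last.png');cv2.imwrite('pics/s7.png',cv2.resize(p[80:320,120:400],None,fx=2,fy=2))
E
```

```text
t 17.425 j [ 0.97  0.46 -0.87  1.6   0.37  1.25  1.35] ee [ 535.2 -205.5  322.3] F [-0.9 -0.7  3. ] open -0.3
grasp in bath [  55.8 -244.5  167.3]
[[-1.  0. -0.]
 [ 0.  1.  0.]
 [ 0.  0. -1.]]
656 leaf slope [-6.64883407e-02  1.02297355e+02] 3.960340959892712
```

View pics/s7.png

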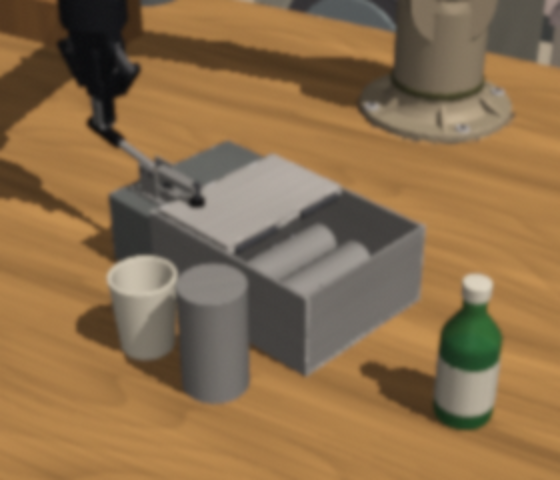

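The clamp is over and its pad is on the leaf. A short extra press, then clear off upward.

Call:
move_arm([
  [0,0,0.4,0,0,0,-1],
  [0,0,0.7,0,0,0,-1],
  [0,0,0.7,0,0,0,-1],
  [0,0,-2,0,0,0,-1],
  [0,0,-8,0,0,0,-1],
  [0,0,-13,0,0,0,-1],
  [0,0,-13,0,0,0,-1],
  [0,0,-13,0,0,0,-1],
  [0,0,-13,0,0,0,-1],
])

```text
t: 18.6
ee_pos: [534.9, -205.7, 450.5]
tool_rot: [-0.397, -3.114, -0.002]
contact_force: [0.1, -0.4, -0.2]
opening: -0.2
```

```bash
python3 chk.py; python3 - <<'E'
from h import *
p,d=eyes.get_image('scene');P=cloud('scene',d);L=B.inv().apply(P.reshape(-1,3)-O).reshape(P.shape)
m=(abs(L[...,0]-55)<20)&(L[...,1]<-205)&(L[...,1]>-290)&(L[...,2]>115)&(L[...,2]<200)&(d>0)
q=L[m];print("handle",m.sum(),q.min(0),q.max(0),"elev",-np.arctan(np.polyfit(q[:,1],q[:,2],1)[0]))
m=(L[...,0]>-60)&(L[...,0]<30)&(L[...,1]>-90)&(L[...,1]<-8)&(L[...,2]>85)&(L[...,2]<130)&(d>0);q=L[m]
print("leaf",np.polyfit(q[:,1],q[:,2],1))
cv2.imwrite('pics/s8.png',cv2.resize(p[80:320,120:400],None,fx=2,fy=2))
E
```

```text
t 18.6 j [ 0.98  0.38 -0.9   1.41  0.3   1.5   1.41] ee [ 534.9 -205.7  450.5] F [ 0.1 -0.4 -0.2] open -0.2
grasp in bath [  55.2 -244.7  295.5]
[[-1.  0. -0.]
 [ 0.  1.  0.]
 [ 0.  0. -1.]]
673 leaf slope [-7.41508111e-02  1.02103379e+02] 4.328251744356517
handle 169 [  47.56925569 -276.08989672  129.13877461] [  64.89658281 -205.1335524   151.44736756] elev 0.1844206203389286
leaf [-3.05072091e-05  1.04435217e+02]
```

View pics/s8.png

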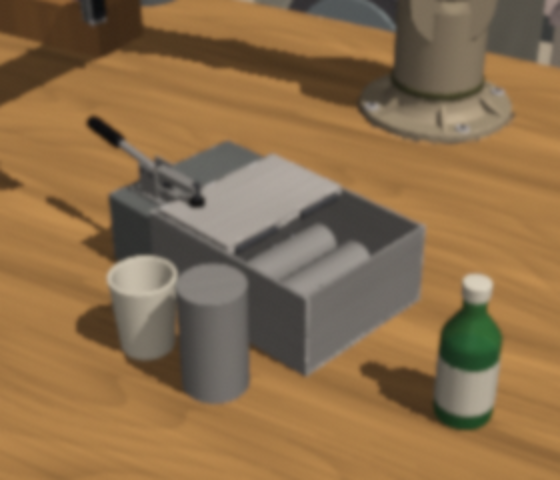

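Handle elevation is about 0.18 rad, so the joint is at about 1.44, at its stop. The leaf is level, the loose objects have not moved, and the robot touches nothing.

```bash
python3 -c "
from rig import ctrl
print(ctrl.close_job())"
```

```text
the job is handed in; nothing more can be done
None
```

The bath is open with its cover folded and clamped, and the job is handed in at about 18.6 s on the robot's clock; no verdict was reported.

**What I did**
- I pinched the tab and lifted the front leaf along its hinge arc to about 1.65 rad, then let go and backed off. The leaf stood by itself.
- I pushed the leaf over with closed fingertips until it lay flat, and pressed it down with about 37 N. The rear leaf looked down in every picture along the way.
- I pushed the clamp handle over along its arc until it was past centre and against its stop, then moved clear.

**Last checks**
- **Front leaf:** it lies level, with a measured slope of about 0.000 on the part clear of the clamp.
- **Clamp handle:** it rests at about 0.18 rad above level, so the joint is at about 1.44 rad (over 1.38 needed).
- **Pad:** it shows on the folded leaf in the picture. I did not measure its distance to the clamp spot.
- **Canister, bottle and beaker:** they look unmoved in the pictures.
- **Contact:** the force reading was near zero with the tool well above the clamp.

**Disagreements**
- The top and scene cameras differ by about 3 mm. I averaged them and checked the tab position against the wrist camera before gripping.
- One slope check (`chk.py`) read -0.07 after clamping, because its area then included the clamp arm. The area without the arm read flat.
- The rear-leaf line fit I took after letting go gave no usable value, so I judged the rear leaf from the pictures and from the folded leaf's level and height.

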